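# Index the stone-sample turntable to the next notch

## Robot

A 6-joint arm with a two-finger parallel gripper is mounted at the origin on the work surface. World frame = base frame: x ahead of the robot, y to its left, z up, the work surface at z = 0. Lengths are in m, angles in degrees, forces in N, time in s.
With the tool pointing down it reaches from about 0.4 to 0.825 m from the base axis. Payload 7 kg.
Tool frame: the origin (TCP) lies on the centre line of the jaws, within the pads' length; the fingertips stand 22 mm ahead of it and the grasp point (between the pads) lies 3 mm ahead of it; z points along the fingers, y is the line along which they close (so a half turn about z gives the same grasp; the last joint's range is limited). The gripper opens to 88 mm and grips with 3 to 60 N. Pads are 19 mm wide; open, the fingers measure 130 mm over their backs; the gripper's body (78 mm by 193 mm) begins 47 mm behind the grasp point.
Start: joints at [84.288, 20.546, 0.682, 0, -70.136, -16.507], TCP at [0.255, 0.625, 0.249] pointing down, gripper open.
Joint ranges: [-176.03, 176.03], [-82.01, 121.73], [-58.28, 71.71], [-173.87, 95.51], [-174.79, -0.11], [-173.66, 173.66]. Speed limits (degrees/s): [136.94, 136.94, 172.46, 180, 180, 180].

## Interface

Orientations are given as [roll, pitch, yaw] about the fixed x, y, z axes, in that order (R = Rz(yaw) Ry(pitch) Rx(roll)).
In Python, from plant import get_state, cams, r gives the robot as it stands.
- The arm moves only by the tool apply_moves, never from a script. Its argument "targets" is a list of rows, each an object with "dp": the shift along the world's x, y, z in m, a list of three; "yaw": the turn about the world's z in degrees. In form: [{"dp": [x, y, z], "yaw": yaw}, ...]. A call has 1 to 20 rows; each row is the pose to reach, as a shift and turn from the pose commanded when the call began; what a row does not reach only later rows make up. A row lasts 1/12 s, in which the tool goes at most 41.7 mm and 7.16 degrees, less where a joint would pass 70% of its speed; a pose out of reach is approached as far as the arm can. A call with a gripper value outside its range is refused whole. "grip" is the gripper command: -1 is fully open, 1 is shut, values between are in proportion, set as the call begins (left out, the last holds). The fingers move at their own pace and stop on an object; "squeeze" is the grip in N (left out, the last holds). Time passes only in rows, so rows that repeat a pose let the fingers close. It gives the time, the measured TCP pose, the force, the opening and the grip force at its end, in the units of the state.
- get_state(): the state, without advancing time (a new reading comes with each control period).
- cams.capture(name): name is "scene" or "top" or "wrist"; returns a dict with "image" (480x640x3 uint8, red, green, blue), "range_z" (480x640 float32, m along the optical axis (not along the pixel's ray), 0 where there is no reading), "fx", "fy", "cx", "cy" (pixels), "R" (3x3) and "t" (3): a world point X has camera coordinates R X + t; the wrist camera has in their place "T_tool_cam" (4x4, takes a point from camera to tool coordinates, whose origin is the TCP and whose axes are the flange's). Camera axes: x right, y down, z forward; pixel columns grow to the right and rows downward; lengths in m; the calibration is good to about 2 mm. A picture is of the moment at which its call begins: read the wrist's pose just before it.
- r.close_job(): hands the job in; it is judged then, once.
The state is a dict: "time_s": time; "joints": joint angles; "qd": joint speeds; "joint_torque": joint torques, N m; "tcp_pos": TCP position; "eef_rot": TCP orientation; "contact_force": force on the tool from outside, world axes, zero at the start; "moment": the same for the moment, N m; "gripper_width": finger opening in m; "gripper_force": force on a finger pad.
Only numpy, scipy, OpenCV 4.12 (cv2) and the standard library are available. Lean on these libraries where they do the work, as an engineer would, in place of code of your own. Each camera call takes 0.05 s, during which the arm holds its last target. There are 200 camera calls.

## Task

Turn the indexing turntable that holds the clamped stone sample on by one notch, anticlockwise as seen from above: pull its spring index ring up until the pin is free, turn the table and release the ring, so that the pin drops fully home in the very next notch. Feel for the notch and never ram the pin hard against the rim or the side of a notch, and leave the other things on the bench where they are.

Things in the scene. Friction and masses are not known exactly. Their poses are not given: they have to be found in the camera images.
- fixture: Indexing turntable: grey round foot of 330 mm diameter, origin at the centre of its underside on the bench. On it turns a flat aluminium disc, 236 mm diameter, top 52 mm above the bench, with a marble sample under a strap clamp (highest point 90 mm above the bench, within 75 mm of the axis). A flat arm 36 mm wide sticks out of the disc to 168 mm from the axis and carries the spring index pin.
- table_axis (a point): Point on the vertical turning axis of the turntable, at the centre of the disc, 100 mm above the bench, level with the centre of the pull ring when that is home.
- ring_center (a point): Centre of the upright steel pull ring on the arm, 140 mm from the turning axis, 100 mm above the bench when home. Round bar: outer diameter 42, inner 22, thickness 10 mm. x points outward from the axis, z up; the ring lies in the x-z plane, so pinch its 10 mm thickness with fingers closing along y, the direction of travel. The guide bush below it (24 mm diameter) ends 72 mm above the bench.
- pull_ring (a joint): How far the ring and pin are pulled up, m: 0 = pin fully home in a notch, about 0.011 = the pin's round tip rides on top of the rim, so 0.013 and more is clear of it, 0.018 = end stop. A spring pulls it down: 6 N at 0, 11 N at 0.012, 13 N at 0.018.
- turntable (a joint): Angle of the turntable, rad, positive anticlockwise from above; 0 at the start, where the pin sits in a notch. Ends of travel at -0.65 and 1.32. It turns stiffly (about 3 N at the ring; 5 N or so with the pin dragging on the rim) and stays where it is left.
- index_pin: The index pin, 10 mm diameter, round end, moves with the ring. z up; origin on its axis, 24 mm below its tip. Home, the tip is 24 mm above the bench, 12 mm down in the notch. Released between notches it rides on the rim and springs down by itself when pushed over a notch, whose side then stops the turning. Contact force of more than 40 N bends it.
- rim_point (a point): Point on top of the notched steel rim under the start of the arm's travel, 140 mm from the axis, 36 mm above the bench. Notches are 13 mm wide (1.5 mm play each side of the pin). Part of the rim is adjustable, so the next notch is not measured: it lies 0.46 to 0.74 rad anticlockwise of the start, the one after it 0.55 rad farther; another lies 0.55 rad the other way.
- rub_brick: Grey rubbing brick 100 x 50 x 35 mm lying beside the turntable; origin at the centre of its underside. Not to be moved.
- wrench: Steel wrench lying on the bench. Not to be moved.
- pencil: Wooden pencil, 150 mm, lying on the bench. Not to be moved.
- tape: Roll of paper tape, 90 mm across, 25 mm high. Not to be moved.
- squeeze_bottle: White squeeze bottle, 64 mm across, 170 mm high, standing. Not to be moved.
- pad_stack: Stack of black polishing pads, 100 mm across, 30 mm high. Not to be moved.
- stone_chip: Offcut of marble 90 x 70 x 20 mm lying beside the turntable. Not to be moved.

How it is judged (in metres and radians):
On the way, in this order (a step that is already met when the one before it is completed fails the run):
1. the ring is pulled up and the pin is free of its notch (value of joint pull_ring above 0.0102 m), for 0.05 s.
2. the turntable is turned on between the notches with the pin up on the rim (value of joint turntable between 0.15 and 0.7 rad and value of joint pull_ring above 0.008 m), for 0.05 s.
At the end, for the whole second after the job is handed in: The ring is released and down within 2 mm of fully home, the pin thus seated in the next anticlockwise notch (turntable between 0.40 and 0.80 rad, where only that notch can be), and the turntable is at rest (value of joint pull_ring below 0.002 m and value of joint turntable between 0.4 and 0.8 rad and velocity of joint turntable between -0.02 and 0.02 rad/s); the robot touches nothing.
It fails at once if the pin is rammed against the rim or a notch's side with more than 40 N (contact force between index_pin and anything else above 40 N).
It fails at once if another thing on the bench is moved by more than 20 mm (distance of any of rub_brick, wrench, pencil, tape, squeeze_bottle, pad_stack, stone_chip from where it was at the start of the episode above 0.02 m).
It also fails if it takes over 45 s, if anything falls off the work surface, if the arm or the gripper's body presses on something with over 40 N, if the wrist force passes 120 N, or if a joint passes its speed limit or range.

## Working session

There is one attempt and no reset: what is moved stays moved. The work goes in short steps, Python scripts to look and compute and a tool call to move; the robot and the scene stay as the last step left them, time stands still between calls to the robot, and variables do not carry over. Pictures are saved under pics/ and viewed, at most 10 in all, crops included, and the job is handed in when it is done.

Besides the shell and the picture viewer there is one more tool, called as name([rows], argument=value, ...), one row to a line, values as JSON. apply_moves: Moves the arm, as the interface text tells. Its arguments: {"type":"object","properties":{"targets":{"type":"array","items":{"type":"object","properties":{"dp":{"type":"array","items":{"type":"number"}},"yaw":{"type":"number"}}}},"grip":{"type":"number"},"squeeze":{"type":"number"}},"required":["targets"]}

```bash
mkdir -p pics
cat > h.py <<'E'
import numpy as np, cv2
from plant import get_state, cams, r
def cap(n,f=None):
    s=get_state(); c=cams.capture(n)
    if f: cv2.imwrite('pics/'+f,c['image'][:,:,::-1])
    return s,c
def world(c):
    z=c['range_z']; v,u=np.mgrid[:480,:640]
    P=np.stack([(u-c['cx'])/c['fx']*z,(v-c['cy'])/c['fy']*z,z],-1)
    return (P-c['t'])@c['R']
E
python3 - <<'E'
from h import *
s,c=cap('top','top.png'); np.savez('top.npz',**c)
s,c2=cap('scene','scene.png'); np.savez('scene.npz',**c2)
print(s)
print(c['R'],c['t'],c['fx'])
E
```

```text
{'time_s': 0.05, 'joints': array([ 8.42889912e+01,  2.05917736e+01,  6.34843251e-01, -2.06666957e-02,
       -7.01374991e+01, -1.65046011e+01]), 'qd': array([-0.10318074, -0.08242652,  0.06305404,  0.08826006, -0.02875284,
        0.08720642]), 'joint_torque': array([-2.14412466e-03, -5.84672678e+01,  2.94059283e+01,  7.02613637e+00,
        1.02668832e-02, -4.48053379e-05]), 'tcp_pos': array([0.25508523, 0.62445297, 0.24762526]), 'eef_rot': array([ 1.79903941e+02, -8.20176099e-03, -2.22226409e+01]), 'contact_force': array([-0.31773988,  0.39525311,  0.82646049]), 'moment': array([0.02419783, 0.04456696, 0.02071063]), 'gripper_force': 0.0, 'gripper_width': 0.08788519585767797}
[[ 5.10588984e-04 -9.99987756e-01 -4.92215923e-03]
 [-9.81859092e-01  4.31977048e-04 -1.89611541e-01]
 [ 1.89611345e-01  4.92968035e-03 -9.81846850e-01]] [-0.05132474  0.60051532  1.22055982] 473.19748492711255
```

View pics/top.png

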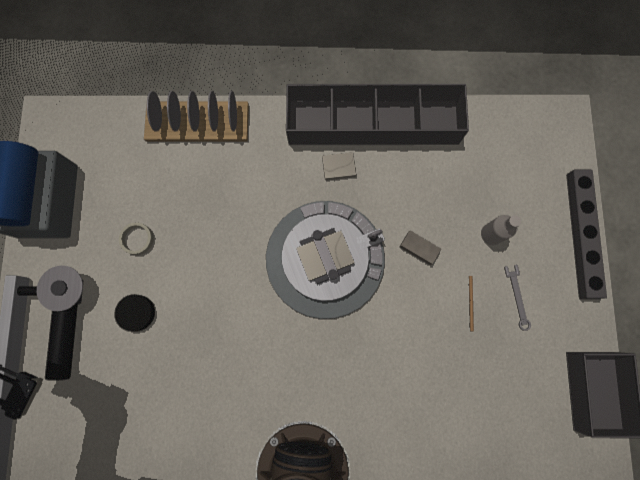

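View pics/scene.png

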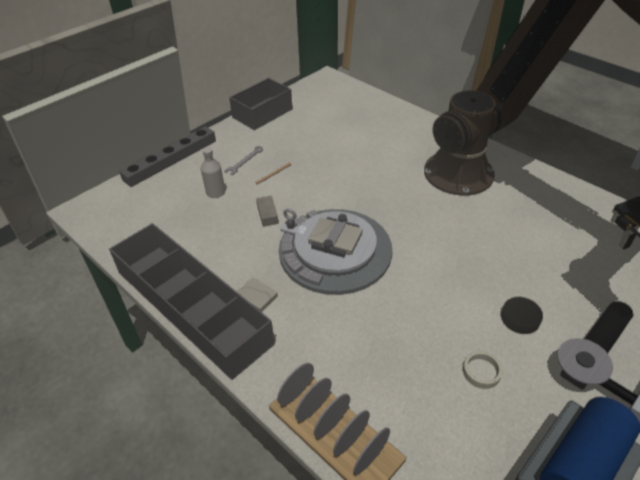

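The top view shows the turntable centred near px (326,258) with the ring near (376,237). The rim segments run anticlockwise towards the top of the image, and the brick is near (420,248). Next I measure the axis and the ring.

```bash
python3 - <<'E'
from h import *
from scipy.optimize import least_squares
for n in('top','scene'):
    c=dict(np.load(n+'.npz')); W=world(c); ok=c['range_z']>0
    reg=ok&(abs(W[...,0]-.52)<.25)&(abs(W[...,1]+.07)<.25)
    if n=='top':
        print('table z',np.median(W[reg][:,2]))
        d=reg&(abs(W[...,2]-.052)<.005); m=d.astype(np.uint8)
        k,l,st,ce=cv2.connectedComponentsWithStats(cv2.morphologyEx(m,cv2.MORPH_OPEN,np.ones((3,3))))
        print(st[1:],ce[1:])
    P=W[reg&(W[...,2]>.044)&(W[...,2]<.06)]
    # circle of disc: boundary by angle bins
    if len(P):
        c0=np.median(P[:,:2],0)
        for _ in range(5):
            q=P[:,:2]-c0; a=np.arctan2(q[:,1],q[:,0]); rr=np.hypot(*q.T)
            b=np.digitize(a,np.linspace(-np.pi,np.pi,49)); E=np.array([q[b==i][np.argmax(np.where(rr[b==i]<.13,rr[b==i],0))] for i in range(1,49) if (b==i).any()])+c0
            f=least_squares(lambda p:np.hypot(*(E-p[:2]).T)-p[2],[*c0,.118],loss='soft_l1',f_scale=.002); c0=f.x[:2]
        print(n,'disc',f.x)
        H=W[reg&(W[...,2]>.076)]; q=H[:,:2]-c0; far=np.hypot(*q.T)
        R=H[(far>.1)&(far<.18)]; print('ring',len(R),R.mean(0) if len(R) else '',R.min(0),R.max(0))
        print(np.degrees(np.arctan2(*(R.mean(0)[:2]-c0)[::-1])),np.hypot(*(R.mean(0)[:2]-c0)))
E
cat > /dev/null
```

```text
table z 0.0021824889171488653
[[ 282  214   93   87 3375]
 [ 377  235    7    7   39]] [[325.27437037 257.85807407]
 [380.1025641  238.28205128]]
top disc [ 0.54962106 -0.05780512  0.11740328]
ring 80 [ 0.59935887 -0.18667711  0.10934314] [ 0.59060178 -0.20681739  0.07784178] [ 0.60894302 -0.16740468  0.12426932]
-68.89603500302779 0.13813702781539533
scene disc [ 0.55146886 -0.05822356  0.11890885]
ring 110 [ 0.60378629 -0.1855604   0.10316535] [ 0.59308373 -0.2069358   0.07609643] [ 0.61532241 -0.16624407  0.12377514]
-67.66427069152856 0.13766547842318472
```

apply_moves([
  {"dp":[0.347,-0.813,-0.05],"yaw":-46},
  {"dp":[0.347,-0.813,-0.05],"yaw":-46},
  {"dp":[0.347,-0.813,-0.05],"yaw":-46},
  {"dp":[0.347,-0.813,-0.05],"yaw":-46},
  {"dp":[0.347,-0.813,-0.05],"yaw":-46},
  {"dp":[0.347,-0.813,-0.05],"yaw":-46},
  {"dp":[0.347,-0.813,-0.05],"yaw":-46},
  {"dp":[0.347,-0.813,-0.05],"yaw":-46},
  {"dp":[0.347,-0.813,-0.05],"yaw":-46},
  {"dp":[0.347,-0.813,-0.05],"yaw":-46},
  {"dp":[0.347,-0.813,-0.05],"yaw":-46},
  {"dp":[0.347,-0.813,-0.05],"yaw":-46},
  {"dp":[0.347,-0.813,-0.05],"yaw":-46},
  {"dp":[0.347,-0.813,-0.05],"yaw":-46},
  {"dp":[0.347,-0.813,-0.05],"yaw":-46},
  {"dp":[0.347,-0.813,-0.05],"yaw":-46},
  {"dp":[0.347,-0.813,-0.05],"yaw":-46},
  {"dp":[0.347,-0.813,-0.05],"yaw":-46},
  {"dp":[0.347,-0.813,-0.05],"yaw":-46},
  {"dp":[0.347,-0.813,-0.05],"yaw":-46},
], grip=-1, squeeze=50)

```text
time_s: 1.77
tcp_pos: [0.5821, -0.1425, 0.2011]
eef_rot: [180.0, 0.0, -68.2]
contact_force: [0.9, 0.6, 0.6]
gripper_width: 0.0875
gripper_force: 0.0
```

apply_moves([
  {"dp":[0.02,-0.045,0],"yaw":0},
  {"dp":[0.02,-0.045,0],"yaw":0},
  {"dp":[0.02,-0.045,0],"yaw":0},
  {"dp":[0.02,-0.045,0],"yaw":0},
])

```text
time_s: 2.1
tcp_pos: [0.6013, -0.1859, 0.2005]
eef_rot: [179.9, 0.1, -68.3]
contact_force: [-1.2, 0.3, 0.1]
gripper_width: 0.0872
gripper_force: 0.0
```

Run:
```python
from h import *
from scipy.spatial.transform import Rotation as Ro
s,c=cap('wrist','wrist.png'); np.savez('wrist.npz',**c)
print(s['tcp_pos'],s['eef_rot'],c['T_tool_cam'])
z=c['range_z']; v,u=np.mgrid[:480,:640]
P=np.stack([(u-c['cx'])/c['fx']*z,(v-c['cy'])/c['fy']*z,z],-1)
T=c['T_tool_cam']; P=P@T[:3,:3].T+T[:3,3]
P=P@Ro.from_euler('xyz',s['eef_rot'],degrees=True).as_matrix().T+s['tcp_pos']
m=(z>0)&(P[...,2]>.085)&(P[...,2]<.13)
q=P[...,:2]-[.5505,-.058]; far=np.hypot(q[...,0],q[...,1]); m&=(far>.1)&(far<.18)
R=P[m]; print(len(R),R.mean(0) if len(R) else'',R.min(0),R.max(0)); print(np.median(u[m]),np.median(v[m]))
pc=R[:,:2].mean(0); w,V=np.linalg.eigh(np.cov((R[:,:2]-pc).T)); print(w,V[:,1])
a=(R[:,:2]-pc)@V; print(a.min(0),a.max(0))
```

```text
[ 0.6013337  -0.18587056  0.20051048] [ 1.79916808e+02  5.44729107e-02 -6.83262050e+01] [[-1.97690022e-04 -9.66225327e-01 -2.57698618e-01  6.89064579e-02]
 [ 9.99999938e-01 -1.15632487e-04 -3.33579485e-04  1.31910863e-04]
 [ 2.92514615e-04 -2.57698668e-01  9.66225290e-01 -1.34492664e-01]
 [ 0.00000000e+00  0.00000000e+00  0.00000000e+00  1.00000000e+00]]
859 [ 0.60418963 -0.19131826  0.11380075] [ 0.59304115 -0.2072662   0.09820436] [ 0.61335597 -0.16992178  0.11989951]
322.0 249.0
[7.31460830e-06 1.10208549e-04] [-0.36732117  0.93009416]
[-0.00472007 -0.01655832] [0.00469188 0.02301289]
```

View pics/wrist.png

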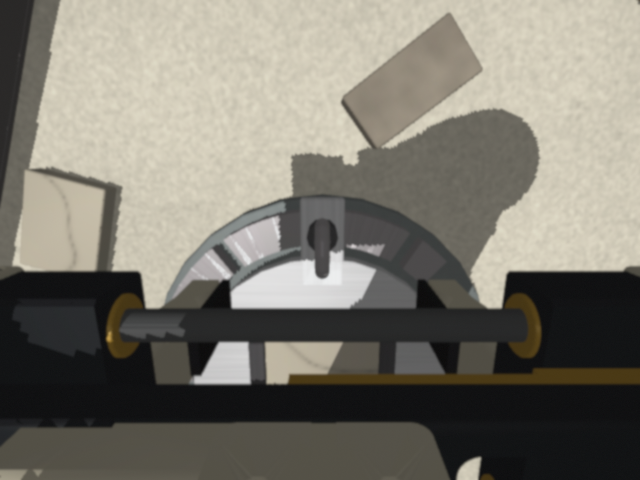

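The wrist view shows the ring edge-on at about px (322,248), between the fingers. That agrees with a ring centre at (0.603, -0.188) and azimuth -68.4°. Descending.

apply_moves([
  {"dp":[0.001,-0.001,-0.035],"yaw":0},
  {"dp":[0.001,-0.001,-0.07],"yaw":0},
  {"dp":[0.001,-0.001,-0.097],"yaw":0},
  {"dp":[0.001,-0.001,-0.097],"yaw":0},
  {"dp":[0.001,-0.001,-0.097],"yaw":0},
  {"dp":[0.001,-0.001,-0.097],"yaw":0},
])

```text
time_s: 2.65
tcp_pos: [0.604, -0.1857, 0.1066]
eef_rot: [-179.9, -0.1, -68.1]
contact_force: [0.2, 0.7, 1.2]
gripper_width: 0.0878
gripper_force: 0.0
```

apply_moves([
  {"dp":[-0.0005,-0.0015,-0.002],"yaw":0},
  {"dp":[-0.0005,-0.0015,-0.002],"yaw":0},
  {"dp":[-0.0005,-0.0015,-0.002],"yaw":0},
])

```text
time_s: 2.9
tcp_pos: [0.603, -0.1878, 0.104]
eef_rot: [-179.9, -0.1, -68.2]
contact_force: [0.4, -0.1, 0.1]
gripper_width: 0.0877
gripper_force: 0.0
```

apply_moves([
  {"dp":[0,0,0],"yaw":0},
])

```text
time_s: 2.98
tcp_pos: [0.6028, -0.1879, 0.1035]
eef_rot: [-179.9, -0.0, -68.2]
contact_force: [0.2, -0.4, -0.7]
gripper_width: 0.0875
gripper_force: 0.0
```

apply_moves([
  {"dp":[0,0,0],"yaw":0},
])

```text
time_s: 3.07
tcp_pos: [0.6026, -0.188, 0.1032]
eef_rot: [-179.9, -0.0, -68.2]
contact_force: [-0.2, 0.4, -0.4]
gripper_width: 0.0875
gripper_force: 0.0
```

apply_moves([
  {"dp":[0,0,0],"yaw":0},
  {"dp":[0,0,0],"yaw":0},
  {"dp":[0,0,0],"yaw":0},
  {"dp":[0,0,0],"yaw":0},
  {"dp":[0,0,0],"yaw":0},
  {"dp":[0,0,0],"yaw":0},
  {"dp":[0,0,0],"yaw":0},
  {"dp":[0,0,0],"yaw":0},
  {"dp":[0,0,0],"yaw":0},
  {"dp":[0,0,0],"yaw":0},
], grip=1, squeeze=12)

```text
time_s: 3.9
tcp_pos: [0.6024, -0.1879, 0.1025]
eef_rot: [180.0, -0.0, -68.2]
contact_force: [0.5, -0.1, 0.0]
gripper_width: 0.0266
gripper_force: 0.0
```

apply_moves([
  {"dp":[0,0,0],"yaw":0},
  {"dp":[0,0,0],"yaw":0},
  {"dp":[0,0,0],"yaw":0},
  {"dp":[0,0,0],"yaw":0},
  {"dp":[0,0,0],"yaw":0},
])

```text
time_s: 4.32
tcp_pos: [0.6026, -0.1878, 0.1026]
eef_rot: [-180.0, -0.0, -68.2]
contact_force: [0.9, -0.3, 0.1]
gripper_width: 0.01
gripper_force: 12.0
```

apply_moves([
  {"dp":[0,0,0],"yaw":0},
  {"dp":[0,0,0],"yaw":0},
  {"dp":[0,0,0.003],"yaw":0},
  {"dp":[0,0,0.006],"yaw":0},
  {"dp":[0,0,0.009],"yaw":0},
  {"dp":[0,0,0.012],"yaw":0},
  {"dp":[0,0,0.0155],"yaw":0},
  {"dp":[0,0,0.0155],"yaw":0},
  {"dp":[0,0,0.0155],"yaw":0},
  {"dp":[0,0,0.0155],"yaw":0},
], squeeze=55)

```text
time_s: 5.15
tcp_pos: [0.602, -0.188, 0.1172]
eef_rot: [180.0, 0.0, -68.2]
contact_force: [4.2, -2.9, -13.0]
gripper_width: 0.0089
gripper_force: 55.0
```

apply_moves([
  {"dp":[0,0,0],"yaw":0},
])

```text
time_s: 5.23
tcp_pos: [0.602, -0.188, 0.1171]
eef_rot: [179.9, 0.0, -68.2]
contact_force: [4.4, -3.0, -12.9]
gripper_width: 0.0094
gripper_force: 55.0
```

Pin lifted 14.5 mm. I'll look for the notch in the depth data already taken.

Run:
```python
from h import *
from scipy.spatial.transform import Rotation as Ro
A=np.array([.551,-.058])
c=dict(np.load('wrist.npz')); T=c['T_tool_cam']
Rt=Ro.from_euler('xyz',[179.92,.05,-68.3],degrees=True).as_matrix(); t=np.array([.6015,-.187,.2005])
def prof(c,Rwc,twc):
    z=c['range_z'];g=cv2.cvtColor(c['image'],cv2.COLOR_RGB2GRAY)
    for th in np.arange(.16,.9,.02):
        o=[]
        for rad in(.132,.136,.14,.145,.15):
            a=np.radians(-68.4)+th; X=np.array([*(A+rad*np.array([np.cos(a),np.sin(a)])),.036])
            p=Rwc.T@(X-twc); u=int(round(p[0]/p[2]*c['fx']+c['cx']));v=int(round(p[1]/p[2]*c['fy']+c['cy']))
            if 0<=u<640 and 0<=v<480 : o.append('%3d,%3d:%3d/%4.0f'%(u,v,g[v,u],(p[2]-z[v,u])*1000 if z[v,u]>0 else -999))
        print('%.2f'%th,*o)
prof(c,Rt@T[:3,:3],Rt@T[:3,3]+t)
c=dict(np.load('top.npz')); 
i=c['image'][195:300,280:400,::-1]; a=cv2.resize(i,None,fx=6,fy=5.5,interpolation=cv2.INTER_CUBIC)
w=cv2.imread('pics/wrist.png')[180:330,150:500]
a=cv2.resize(w,(800,343)); b=cv2.resize(i,(280,245),interpolation=cv2.INTER_CUBIC)
can=np.zeros((600,800,3),np.uint8); can[:343]=a; can[350:595,:280]=b; cv2.imwrite('pics/crop.png',can)
```

```text
0.16 298,240: 75/  -2 297,235: 75/  -3 296,231: 76/  -2 295,225: 77/  -1 294,220: 77/  -2
0.18 295,240: 75/  -3 294,236: 76/  -2 293,231: 77/  -1 292,226: 77/  -2 291,220: 76/  -2
0.20 292,241: 76/  -2 291,237: 76/  -1 290,232: 76/  -2 288,226: 77/  -1 287,221: 76/  -2
0.22 289,242: 75/  -0 288,237: 75/  -3 287,233: 76/  -2 285,227: 77/  -0 284,222: 77/  -1
0.24 286,242: 76/  -3 285,238: 75/  -2 283,233: 75/  -3 282,228: 77/  -2 280,222: 84/  -2
0.26 283,243: 76/  -2 282,239: 75/  -2 280,234:116/  -1 279,229:119/  -1 277,223:174/  -0
0.28 280,244:113/  -2 279,239:151/  -2 277,235:211/  -1 275,230:213/  -2 274,224:213/  -1
0.30 277,245:180/  -2 276,240:184/  -3 274,236:187/  -1 272,231:190/  -1 270,225:193/  -1
0.32 274,245:183/  -2 273,241:185/  -2 271,237:187/  -2 269,232:189/  -2 267,226:193/  -1
0.34 271,246:184/  -1 270,242:185/  -1 268,238:187/  -2 266,233:190/  -1 264,227:193/  -1
0.36 268,247:183/  -2 267,243:185/  -2 265,239:187/  -2 263,234:190/  -1 260,228:193/  -1
0.38 266,249:184/  -3 264,244:186/  -2 262,240:189/  -1 259,235:191/  -2 257,230:194/  -2
0.40 263,250:184/  -
[... 1529 characters left out ...]
-2 218,273:176/  -3 215,269:180/  -2 211,265:179/  -1 206,261:180/  -1
0.76 219,278:169/  -2 216,275:173/  -2 213,272:173/  -3 208,268:175/  -3 204,264:176/  -2
0.78 217,280:115/ 155 214,277:172/  -2 211,274:175/  -3 206,270:176/  -1 202,266:177/  -2
0.80 215,282: 83/ 157 212,279:143/  -0 208,276:173/  -2 204,272:174/  -2 200,268:176/  -2
0.82 214,284: 82/ 161 210,281: 88/ 155 206,278:184/  -1 202,274:175/  -2 197,271:180/  -1
0.84 212,286: 81/ 164 208,283: 83/ 160 205,280:119/ 154 200,277:176/  -1 195,273:175/  -2
0.86 210,288: 81/ 168 206,285: 82/ 162 203,282: 83/ 158 198,279:142/  -3 193,275:172/  -3
0.88 208,290: 82/ 168 205,287: 82/ 164 201,285: 82/ 162 196,281: 88/ 157 191,278:167/  -0
```

View pics/crop.png

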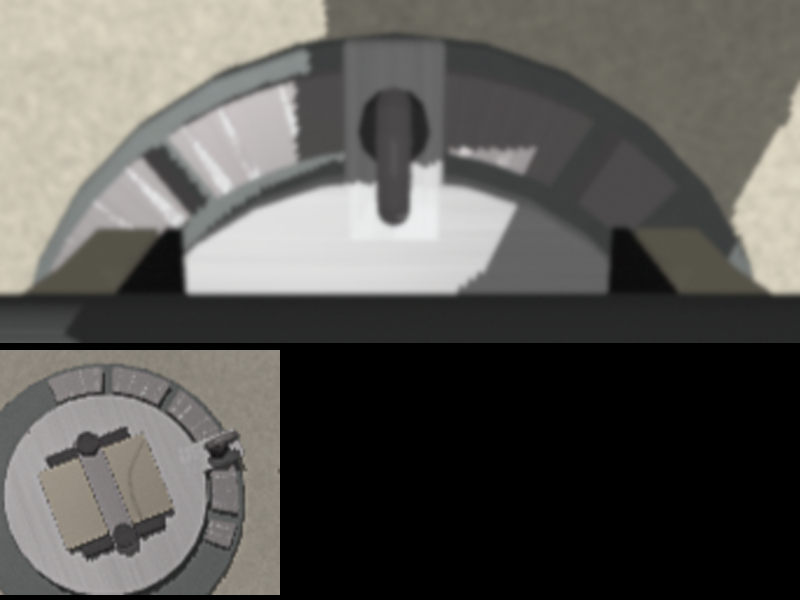

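The crop shows the next notch as a dark gap near (172,175), left of the arm. Depth puts its edges at about 0.573 and 0.667 rad, so its centre is about 0.62 rad. I'll work out the arc rows.

```bash
python3 -c "
import numpy as np
a=np.radians(-68.3)
for i in range(1,25):
    t=np.radians(1.86*i); print(i,round(1.86*i,2),np.round(.14*np.array([np.cos(a+t)-np.cos(a),np.sin(a+t)-np.sin(a)]),4))
"
```

```text
1 1.86 [0.0042 0.0017]
2 3.72 [0.0083 0.0036]
3 5.58 [0.0124 0.0056]
4 7.44 [0.0164 0.0078]
5 9.3 [0.0203 0.0101]
6 11.16 [0.0242 0.0125]
7 13.02 [0.028 0.015]
8 14.88 [0.0317 0.0177]
9 16.74 [0.0353 0.0204]
10 18.6 [0.0388 0.0233]
11 20.46 [0.0422 0.0263]
12 22.32 [0.0455 0.0294]
13 24.18 [0.0487 0.0326]
14 26.04 [0.0518 0.0359]
15 27.9 [0.0549 0.0393]
16 29.76 [0.0577 0.0429]
17 31.62 [0.0605 0.0465]
18 33.48 [0.0632 0.0501]
19 35.34 [0.0657 0.0539]
20 37.2 [0.0681 0.0578]
21 39.06 [0.0704 0.0617]
22 40.92 [0.0726 0.0657]
23 42.78 [0.0746 0.0698]
24 44.64 [0.0765 0.0739]
```

apply_moves([
  {"dp":[0.0042,0.0017,0],"yaw":1.86},
  {"dp":[0.0083,0.0036,0],"yaw":3.72},
  {"dp":[0.0124,0.0056,0],"yaw":5.58},
  {"dp":[0.0164,0.0078,0],"yaw":7.44},
  {"dp":[0.0203,0.0101,0],"yaw":9.3},
  {"dp":[0.0242,0.0125,0],"yaw":11.16},
  {"dp":[0.028,0.015,0],"yaw":13.02},
  {"dp":[0.0317,0.0177,0],"yaw":14.88},
  {"dp":[0.0353,0.0204,0],"yaw":16.74},
  {"dp":[0.0388,0.0233,0],"yaw":18.6},
  {"dp":[0.0388,0.0233,0],"yaw":18.6},
  {"dp":[0.0388,0.0233,0],"yaw":18.6},
])

```text
time_s: 6.23
tcp_pos: [0.641, -0.1649, 0.1169]
eef_rot: [179.9, 0.0, -49.6]
contact_force: [5.9, -2.7, -12.5]
gripper_width: 0.009
gripper_force: 55.0
```

apply_moves([
  {"dp":[0.0034,0.003,0],"yaw":1.86},
  {"dp":[0.0067,0.0061,0],"yaw":3.72},
  {"dp":[0.0099,0.0093,0],"yaw":5.58},
  {"dp":[0.013,0.0126,0],"yaw":7.44},
  {"dp":[0.0161,0.016,0],"yaw":9.3},
  {"dp":[0.0189,0.0196,0],"yaw":11.16},
  {"dp":[0.0217,0.0232,0],"yaw":13.02},
  {"dp":[0.0244,0.0268,0],"yaw":14.88},
  {"dp":[0.0244,0.0268,0],"yaw":14.88},
  {"dp":[0.0244,0.0268,0],"yaw":14.88},
  {"dp":[0.0244,0.0268,0],"yaw":14.88},
])

```text
time_s: 7.15
tcp_pos: [0.6658, -0.1379, 0.1171]
eef_rot: [180.0, 0.0, -34.7]
contact_force: [6.6, -2.8, -12.1]
gripper_width: 0.0092
gripper_force: 55.0
```

Run:
```python
from h import *
s=get_state(); p=s['tcp_pos']; print(p,s['eef_rot'],s['contact_force'],s['time_s'])
q=p[:2]-[.551,-.058]; a=np.arctan2(q[1],q[0]); print(a+np.radians(68.4),np.hypot(*q))
f=s['contact_force'][:2]; print('rad,tan',f@[np.cos(a),np.sin(a)],f@[-np.sin(a),np.cos(a)])
```

```text
[ 0.66581517 -0.13793291  0.11705437] [ 1.79989281e+02  4.13848079e-03 -3.47432230e+01] [  6.64386262  -2.78967072 -12.07803087] 7.15
0.5856423804807562 0.13989922431912089
rad,tan 7.046520113721628 1.506561504430246
```

apply_moves([
  {"dp":[0,0,-0.001],"yaw":0},
  {"dp":[0,0,-0.002],"yaw":0},
  {"dp":[0,0,-0.003],"yaw":0},
  {"dp":[0,0,-0.0035],"yaw":0},
  {"dp":[0,0,-0.0035],"yaw":0},
])

```text
time_s: 7.57
tcp_pos: [0.6659, -0.138, 0.114]
eef_rot: [180.0, -0.0, -34.7]
contact_force: [6.5, -3.1, -10.8]
gripper_width: 0.0092
gripper_force: 55.0
```

apply_moves([
  {"dp":[0,0,-0.0005],"yaw":0},
  {"dp":[0,0,-0.0005],"yaw":0},
])

```text
time_s: 7.73
tcp_pos: [0.6658, -0.138, 0.1138]
eef_rot: [180.0, -0.0, -34.7]
contact_force: [5.2, -2.9, -9.1]
gripper_width: 0.0089
gripper_force: 55.0
```

apply_moves([
  {"dp":[0,0,-0.0003],"yaw":0},
  {"dp":[0,0,-0.0006],"yaw":0},
  {"dp":[0,0,-0.0006],"yaw":0},
])

```text
time_s: 7.98
tcp_pos: [0.6659, -0.1379, 0.1136]
eef_rot: [-180.0, -0.0, -34.7]
contact_force: [4.6, -2.4, -5.3]
gripper_width: 0.0093
gripper_force: 55.0
```

apply_moves([
  {"dp":[0,0,0],"yaw":0},
  {"dp":[0,0,0],"yaw":0},
  {"dp":[0,0,0],"yaw":0},
  {"dp":[0,0,0],"yaw":0},
  {"dp":[0,0,0],"yaw":0},
], grip=0.68, squeeze=10)

```text
time_s: 8.4
tcp_pos: [0.6654, -0.1377, 0.1137]
eef_rot: [180.0, 0.0, -34.7]
contact_force: [-0.2, -0.0, -0.2]
gripper_width: 0.0134
gripper_force: 0.0
```

apply_moves([
  {"dp":[0.0003,0.0004,0],"yaw":0},
  {"dp":[0.0006,0.0008,0],"yaw":0},
  {"dp":[0.0009,0.0012,0],"yaw":0},
  {"dp":[0.0012,0.0016,0],"yaw":0},
])

```text
time_s: 8.73
tcp_pos: [0.6665, -0.1364, 0.1134]
eef_rot: [180.0, 0.0, -34.7]
contact_force: [-0.6, -1.3, 1.1]
gripper_width: 0.0143
gripper_force: 1.3
```

apply_moves([
  {"dp":[0.0003,0.0004,0],"yaw":0.2},
  {"dp":[0.0006,0.0008,0],"yaw":0.4},
  {"dp":[0.0009,0.0012,0],"yaw":0.6},
])

```text
time_s: 8.98
tcp_pos: [0.6668, -0.1358, 0.1132]
eef_rot: [179.9, 0.1, -34.1]
contact_force: [-3.2, -6.3, 0.9]
gripper_width: 0.014
gripper_force: 3.4
```

apply_moves([
  {"dp":[0.0003,0.0004,0],"yaw":0.2},
  {"dp":[0.0006,0.0008,0],"yaw":0.4},
])

```text
time_s: 9.15
tcp_pos: [0.6675, -0.1348, 0.113]
eef_rot: [179.9, 0.1, -33.7]
contact_force: [-0.4, -2.8, -1.1]
gripper_width: 0.0142
gripper_force: 1.4
```

apply_moves([
  {"dp":[0.0003,0.0004,0],"yaw":0.2},
  {"dp":[0.0006,0.0008,0],"yaw":0.4},
])

```text
time_s: 9.32
tcp_pos: [0.6693, -0.133, 0.1134]
eef_rot: [-180.0, -0.0, -33.3]
contact_force: [0.5, -0.3, -0.0]
gripper_width: 0.0141
gripper_force: 0.0
```

apply_moves([
  {"dp":[0.0003,0.0004,0],"yaw":0.2},
  {"dp":[0.0006,0.0008,0],"yaw":0.4},
])

```text
time_s: 9.48
tcp_pos: [0.6699, -0.1322, 0.1135]
eef_rot: [-180.0, -0.0, -32.9]
contact_force: [-1.7, -0.8, 0.7]
gripper_width: 0.0139
gripper_force: 0.7
```

Run:
```python
from h import *
from scipy.spatial.transform import Rotation as Ro
s,c=cap('wrist','w2.png')
A=np.array([.551,-.058]);T=c['T_tool_cam'];z=c['range_z']
v,u=np.mgrid[:480,:640]
P=np.stack([(u-c['cx'])/c['fx']*z,(v-c['cy'])/c['fy']*z,z],-1)@T[:3,:3].T+T[:3,3]
P=P@Ro.from_euler('xyz',s['eef_rot'],degrees=True).as_matrix().T+s['tcp_pos']
q=P[...,:2]-A; far=np.hypot(q[...,0],q[...,1]);a=np.arctan2(q[...,1],q[...,0])+np.radians(68.4)
m=(z>.05)&(far>.145)&(far<.165)&(P[...,2]>.08)&(P[...,2]<.15)&(abs(a-.6)<.2)
print(s['tcp_pos'],s['contact_force'],m.sum()); R=P[m]
if m.sum(): print(R.max(0),np.median(a[m]),np.percentile(R[:,2],[5,50,95,99]))
```

```text
[ 0.66986895 -0.13219323  0.11354821] [-1.70209869 -0.84780888  0.71355883] 2505
[ 0.68898895 -0.12256512  0.14984161] 0.6224993329096546 [0.09569421 0.10992764 0.12260565 0.14809544]
```

View pics/w2.png

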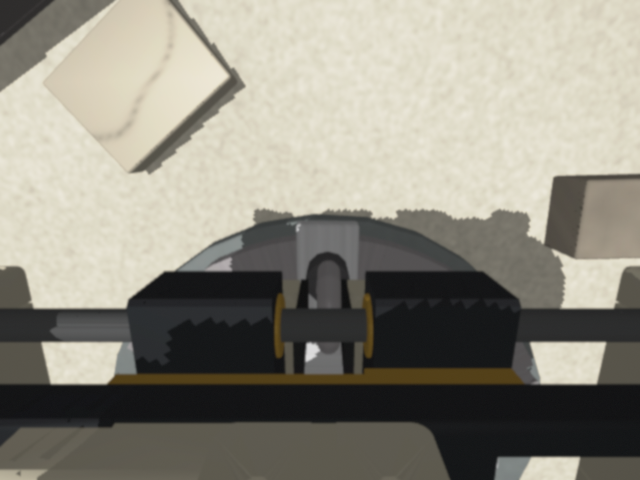

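The wrist view shows the ring between the fingers at about px (327,300), with pads at 290 and 357. Next I check the ring's height.

Run:
```python
from h import *
from scipy.spatial.transform import Rotation as Ro
s,c=cap('wrist')
A=np.array([.551,-.058]);T=c['T_tool_cam'];z=c['range_z']
v,u=np.mgrid[:480,:640]
P=np.stack([(u-c['cx'])/c['fx']*z,(v-c['cy'])/c['fy']*z,z],-1)@T[:3,:3].T+T[:3,3]
P=P@Ro.from_euler('xyz',s['eef_rot'],degrees=True).as_matrix().T+s['tcp_pos']
q=P[...,:2]-A; far=np.hypot(q[...,0],q[...,1]);a=np.arctan2(q[...,1],q[...,0])+np.radians(68.4)
print(s['contact_force'],s['tcp_pos'])
for vv in range(240,308,4): print(vv,[(round(a[vv,x],3),round(far[vv,x]*1e3),round(P[vv,x,2]*1e3)) for x in(320,324,328,332,336)])
for vv in range(344,372,4): print(vv,[(round(a[vv,x],3),round(far[vv,x]*1e3),round(P[vv,x,2]*1e3)) for x in(320,324,328,332,336)])
```

```text
[ 0.14782265 -0.23484076  0.10606556] [ 0.66982779 -0.132268    0.1135462 ]
240 [(np.float64(0.646), 158, 50), (np.float64(0.632), 158, 50), (np.float64(0.617), 158, 51), (np.float64(0.603), 158, 51), (np.float64(0.588), 158, 50)]
244 [(np.float64(0.647), 156, 50), (np.float64(0.632), 156, 50), (np.float64(0.617), 156, 50), (np.float64(0.603), 156, 50), (np.float64(0.588), 156, 50)]
248 [(np.float64(0.647), 153, 50), (np.float64(0.632), 153, 50), (np.float64(0.617), 153, 49), (np.float64(0.602), 153, 50), (np.float64(0.587), 153, 50)]
252 [(np.float64(0.647), 151, 50), (np.float64(0.632), 151, 51), (np.float64(0.617), 152, 52), (np.float64(0.602), 151, 51), (np.float64(0.587), 151, 50)]
256 [(np.float64(0.647), 150, 56), (np.float64(0.632), 151, 59), (np.float64(0.618), 152, 61), (np.float64(0.603), 151, 58), (np.float64(0.588), 151, 56)]
260 [(np.float64(0.647), 151, 65), (np.float64(0.632), 151, 66), (np.float64(0.618), 152, 67), (np.float64(0.604), 151, 65), (np.float64(0.59), 151, 64)]
264 [(np.float64(0.644), 158, 92), (np.float64(0.632), 160, 100), (np.float64(0.621), 160, 99),
[... 2029 characters left out ...]
24, 111), (np.float64(0.622), 125, 113), (np.float64(0.608), 124, 112), (np.float64(0.556), 87, 51)]
356 [(np.float64(0.672), 83, 50), (np.float64(0.642), 83, 49), (np.float64(0.612), 84, 50), (np.float64(0.583), 85, 52), (np.float64(0.552), 84, 50)]
360 [(np.float64(0.673), 81, 50), (np.float64(0.643), 81, 51), (np.float64(0.612), 81, 51), (np.float64(0.581), 81, 50), (np.float64(0.551), 82, 51)]
364 [(np.float64(0.675), 79, 52), (np.float64(0.644), 78, 50), (np.float64(0.612), 80, 53), (np.float64(0.579), 78, 50), (np.float64(0.548), 78, 50)]
368 [(np.float64(0.678), 75, 50), (np.float64(0.645), 75, 49), (np.float64(0.611), 76, 51), (np.float64(0.578), 76, 51), (np.float64(0.545), 76, 51)]
```

The depth model puts the ring centre at about 99.5 mm after correcting for the arm top reading 50 instead of 52. So the ring is home at 0.622 rad. I'll release and withdraw.

apply_moves([
  {"dp":[-0.0009,-0.0012,0],"yaw":0},
  {"dp":[-0.0009,-0.0012,0],"yaw":0},
  {"dp":[-0.0009,-0.0012,0],"yaw":0},
  {"dp":[-0.0009,-0.0012,0],"yaw":0},
  {"dp":[-0.0009,-0.0012,0],"yaw":0},
  {"dp":[-0.0009,-0.0012,0],"yaw":0},
  {"dp":[-0.0009,-0.0012,0],"yaw":0},
  {"dp":[-0.0009,-0.0012,0.03],"yaw":0},
  {"dp":[-0.0009,-0.0012,0.06],"yaw":0},
  {"dp":[-0.0009,-0.0012,0.09],"yaw":0},
  {"dp":[-0.0009,-0.0012,0.09],"yaw":0},
  {"dp":[-0.0009,-0.0012,0.09],"yaw":0},
  {"dp":[-0.0009,-0.0012,0.09],"yaw":0},
], grip=-0.2)

```text
time_s: 10.67
tcp_pos: [0.6683, -0.1336, 0.2033]
eef_rot: [-180.0, 0.0, -33.0]
contact_force: [0.2, -0.1, -0.8]
gripper_width: 0.0524
gripper_force: 0.0
```

Run:
```python
from h import *
from scipy.spatial.transform import Rotation as Ro
from scipy.optimize import least_squares
A=np.array([.551,-.058])
def f(c,s,az,lo=.3):
    T=c['T_tool_cam'];z=c['range_z'];v,u=np.mgrid[:480,:640]
    P=np.stack([(u-c['cx'])/c['fx']*z,(v-c['cy'])/c['fy']*z,z],-1)@T[:3,:3].T+T[:3,3]
    P=P@Ro.from_euler('xyz',s[1],degrees=True).as_matrix().T+s[0]
    d=np.array([np.cos(az),np.sin(az)]);q=P[...,:2]-A;x=q@d;y=q@[-d[1],d[0]]
    m=(z>0)&(abs(y)<.0035)&(x>.115)&(x<.163)&(P[...,2]>.1)&(P[...,2]<.14)
    k=least_squares(lambda p:np.hypot(x[m]-p[0],P[...,2][m]-p[1])-.0205,[.14,.1],loss='soft_l1',f_scale=.001).x
    arm=(z>0)&(abs(y)<.015)&(x>.1)&(x<.165)&(abs(P[...,2]-.05)<.008)
    print(m.sum(),'ring c',k,'arm z',np.median(P[...,2][arm]),'mean y',y[m].mean(),P[...,2][m].max())
f(dict(np.load('wrist.npz')),([.6015,-.187,.2005],[179.92,.05,-68.3]),np.radians(-68.4))
s,c=cap('wrist'); print(s['tcp_pos'],s['contact_force'],s['gripper_width'],s['time_s'])
f(c,(s['tcp_pos'],s['eef_rot']),np.radians(-68.4)+.622)
```

```text
639 ring c [0.14025479 0.09799073] arm z 0.05040126010822088 mean y 0.00011425862163498855 0.11988934065151916
[ 0.66830876 -0.13363904  0.20328997] [ 0.21203393 -0.09572188 -0.84043534] 0.05242572297697301 10.6667
619 ring c [0.1395463 0.0980786] arm z 0.05041906696939981 mean y 0.00012413814503688274 0.12041563867745057
```

Ring height matches the home value measured at the start to 0.1 mm, at 0.622 rad. The gripper is clear, so I'm handing in.

```bash
python3 -c "
from plant import r
print(r.close_job())"
```

```text
the job is handed in; nothing more can be done
None
```

The turntable has been turned on by one notch anticlockwise and the job is handed in: the ring measured within 0.1 mm of its starting home height, at about 0.62 rad, with the gripper clear and nothing else on the bench touched.

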